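# Change the bow roller

### The job

Change the roller of the bow fitting: lift the old roller out of its two slots and lay it in the empty wooden saddle. Then take the new roller from the other saddle and lower it gently, without letting it drop, into both slots until both ends of its axle rest fully home on the slot bottoms, and let go. Leave the tin, tub, brush and wrench where they are.

Things in the scene. Friction and masses are not known exactly. Their poses are not given: they have to be found in the camera images.
- fitting: Fixed stainless bow fitting on a dark wooden board (140 x 280 x 8 mm). Two upright cheek plates, 8 mm thick, at y = +/-45 mm (82 mm between inner faces), 124 mm high, each with a slot open at the top. A tube rail passes over them on posts at x = 30, y = +/-122 mm. Origin: on the table below the seat; z up; +x points away from the robot, yaw within 0.3 rad.
- seat (a point): Midway between the cheeks, 80 mm above the table: a roller's centre when its axle is home on both slot floors, against the front walls. Slots: 15 mm wide, leaning 30 degrees from vertical, upwards to the robot's side, direction (-0.5, 0, 0.87); mid-line 1.5 mm behind (+x of) this point; front wall 26 mm tall, rear wall 34 mm, each with a 12 mm flared lip above. Axes as the fitting.
- rail (a point): Middle of the rail's centre line: level stainless tube 28 mm thick, along the fitting's y, 26 mm behind (+x) and 126 mm above the seat. It bars a gripper that points straight down at the seat; one whose body leans 30 to 45 degrees towards the robot (-x) passes, along the slots' direction.
- old_roller: Worn black rubber roller with a steel axle, loose, about 0.35 kg; starts home in the fitting's slots. Drum 70 mm long, 44 mm in diameter, with 50 mm rims 8 mm wide at both ends; axle 12 mm thick, 130 mm long overall (30 mm out at each end). Origin: its centre; y axis along the axle, at any angle about it. Both ends alike.
- new_roller: New black rubber roller, loose, about 0.35 kg: plain straight drum 70 mm long, 52 mm in diameter, on a 12 mm steel axle 130 mm long overall. Starts lying in one of the saddles. Origin: its centre; y axis along the axle. Both ends alike.
- saddle_new: Fixed wooden saddle in which the new roller starts: block 46 mm (x) by 100 mm (y), 24 mm high, with two battens along y on top (8 mm wide, 76 mm long, 30 mm apart, tops 36 mm above the table) between which the drum lies, its centre 57 mm above the table. Origin: on the table under its centre.
- saddle_empty: The other, identical, fixed saddle, empty at the start. Which of the two is on the left varies. The old roller lies home in it with its axle along the saddle's y and its centre 56 mm above the table.
- tin: Round tin, 74 mm in diameter, 100 mm high, loose bystander. Origin under its centre.
- tub: Open white plastic tub, 96 mm in diameter, 70 mm high, loose bystander. Origin under its centre.
- brush: Paint brush 200 mm long, lying flat on the table, loose bystander. Lies along its x axis.
- wrench: Steel wrench 180 mm long, lying flat on the table, loose bystander. Lies along its x axis.
Not all that is in view belongs to the job. Leave any blue look-alike of the new_roller alone.

How it is judged:
On the way, in this order (a step that is already met when the one before it is completed fails the run):
1. the old roller lies released in the empty saddle (x of old_roller in the frame of saddle_empty between -0.007 and 0.007 m and y of old_roller in the frame of saddle_empty between -0.02 and 0.02 m and z of old_roller in the frame of saddle_empty between 0.051 and 0.061 m and angle between the y axis of old_roller and the y axis of saddle_empty, either way round below 0.12 rad and linear speed of old_roller below 0.03 m/s and contact force between old_roller and the fingers below 0.1 N), for 0.2 s.
2. the new roller's axle is home in both slots (x of new_roller in the frame of seat between -0.0035 and 0.0035 m and y of new_roller in the frame of seat between -0.012 and 0.012 m and z of new_roller in the frame of seat between -0.003 and 0.003 m and angle between the y axis of new_roller and the y axis of fitting, either way round below 0.04 rad and linear speed of new_roller below 0.03 m/s), for 0.2 s.
At the end, for the whole second after the job is handed in: Old roller still and released in the once empty saddle (7 mm across, 20 mm along, 5 mm in height, 7 degrees); new roller home in both slots, still and released (centre within 3.5 mm in x, 3 mm in height, 12 mm sideways of the seat; axle within 2.3 degrees of the fitting's y) (all of step 1 and all of step 2 and contact force between new_roller and the fingers below 0.1 N); the robot touches nothing.
It fails at once if the new roller drops into the slots (over 0.4 m/s within 45 mm of its seat) (distance between new_roller and seat below 0.045 m and linear speed of new_roller above 0.4 m/s).
It fails at once if the tin, tub, brush or wrench is pushed away (over 40 mm) (distance of any of tin, tub, brush, wrench from where it was at the start of the episode above 0.04 m).
It fails at once if the tin or tub is tipped over (angle between any of tin, tub's own z axis and vertical above 0.6 rad).
It also fails if it takes over 64 s, if anything falls off the work surface, if the arm or the gripper's body presses on something with over 40 N, if the wrist force passes 120 N, or if a joint passes its speed limit or range.

### The arm

A 6-joint arm with a two-finger parallel gripper is mounted at the origin on the work surface. World frame = base frame: x ahead of the robot, y to its left, z up, the work surface at z = 0. Lengths are in m, angles in rad, forces in N, time in s.
With the tool pointing down it reaches from about 0.25 to 0.775 m from the base axis. Payload 4 kg.
Tool frame: the origin (TCP) lies on the centre line of the jaws, within the pads' length; the fingertips stand 17 mm ahead of it and the grasp point (between the pads) lies 2 mm behind it; z points along the fingers, y is the line along which they close (so a half turn about z gives the same grasp; the last joint's range is limited). The gripper opens to 94 mm and grips with 3 to 60 N. Pads are 16 mm wide; open, the fingers measure 119 mm over their backs; the gripper's body (75 mm by 177 mm) begins 78 mm behind the grasp point.
Start: joints at [1.18, 0.087, 1.371, -0, 1.684, -0.103], TCP at [0.156, 0.527, 0.195] pointing down, gripper open.
Joint ranges: [-3.1, 3.1], [-0.76, 2.03], [0.27, 2.55], [-1.08, 4.22], [0.17, 2.65], [-2.57, 2.57]. Speed limits (rad/s): [2.79, 2.79, 3.14, 3.14, 3.14, 3.14].

### API

Orientations are given as [roll, pitch, yaw] about the fixed x, y, z axes, in that order (R = Rz(yaw) Ry(pitch) Rx(roll)).
In Python, from bench import robot gives the robot as it stands.
- The arm moves only by the tool servo_tool, never from a script. Its argument "plan" is a list of rows, each a list of 7 numbers: the shift along the tool's x, y, z normalised to -1 to 1, where 1 is 0.1 m, then the turn, a rotation vector about the tool's x, y, z normalised to -1 to 1, where 1 is pi/2 rad, then the finger opening in mm, from 0 to 94. In form: [[x, y, z, ax, ay, az, gripper], ...]. A call has 1 to 12 rows; each row is the pose to reach, as a shift and turn from the pose commanded when the call began, along the tool's axes at that moment; what a row does not reach only later rows make up. A row lasts 1/12 s, in which the tool goes at most 41.7 mm and 7.16 degrees, less where a joint would pass 70% of its speed; a pose out of reach is approached as far as the arm can. A call with a number of a shift or a turn outside -1 to 1 is refused whole. A call with a gripper value outside its range is refused whole. The fingers move at their own pace and stop on an object; the grip force is fixed at half the most. Time passes only in rows, so rows that repeat a pose let the fingers close. It gives the time, the measured TCP pose, the force, the opening and the grip force at its end, in the units of the state.
- robot.get_obs(): the state, without advancing time (a new reading comes with each control period).
- robot.snapshot(name): name is "side" or "top" or "wrist"; returns the picture (480x640x3 uint8, red, green, blue); there is no depth.
- robot.camera_params(name): a dict with "camera_matrix" (3x3 intrinsics, pixels), "rvec" (rotation vector, rad) and "tvec" (3), from world to camera coordinates, as OpenCV has them; the wrist camera has in their place "tool_from_camera" (4x4, takes a point from camera to tool coordinates, whose origin is the TCP and whose axes are the flange's). Camera axes: x right, y down, z forward; pixel columns grow to the right and rows downward; lengths in m; the calibration is good to about 2 mm. A picture is of the moment at which its call begins: read the wrist's pose just before it. camera_params takes no time and is no camera call.
- robot.close_job(): hands the job in; it is judged then, once.
Trained networks look in the newest picture that a camera, given by its name, has taken for a name from the list of things; names that differ only in an ending like _2 or _b are one class to them, and where a whole thing is asked for, a point or a joint stands for the part that bears it (a point fixed in the world has none). Each returns a list of dicts, best first, with "conf" (0 to 1); they miss things now and then, are a little off and sometimes report something else, mostly with a low value. They report only what shows in the picture. A call takes as long as a camera call. They do not tell look-alikes from the thing itself.
- robot.find_in(thing, camera): "extent" ([centre column, centre row, width, height] in pixels, round what is visible of it).
The state is a dict: "time": time; "joint_positions": joint angles; "qvel": joint speeds; "joint_torque": joint torques, N m; "tool_pos": TCP position; "ee_rot": TCP orientation; "wrist_force": force on the tool from outside, world axes, zero at the start; "wrist_torque": the same for the moment, N m; "width": finger opening in m; "finger_force": force on a finger pad.
Only numpy, scipy, OpenCV 4.12 (cv2) and the standard library are available. Lean on these libraries where they do the work, as an engineer would, in place of code of your own. Each camera call takes 0.05 s, during which the arm holds its last target. There are 200 camera calls.

## Working session

There is one attempt and no reset: what is moved stays moved. The work goes in short steps, Python scripts to look and compute and a tool call to move; the robot and the scene stay as the last step left them, time stands still between calls to the robot, and variables do not carry over. Pictures are saved under pics/ and viewed, at most 10 in all, crops included, and the job is handed in when it is done.

Besides the shell and the picture viewer there is one more tool, called after "Emit:" as name([rows], argument=value, ...), one row to a line, values as JSON. servo_tool: Moves the arm, as the interface text tells. Scaled input: -1 to 1 covers 0.1 m each way for a shift and pi/2 rad each way for a turn. Its arguments: {"type":"object","properties":{"plan":{"type":"array","items":{"type":"array","items":{"type":"number"}}}},"required":["plan"]}

```bash
mkdir -p pics; ls
cat > s1.py <<'E'
from bench import robot
import cv2,numpy as np
o=robot.get_obs();print(o['time'],o['tool_pos'],o['ee_rot'])
for c in("top","side"):
    im=robot.snapshot(c);cv2.imwrite(f"pics/{c}1.png",im[:,:,::-1])
    p=robot.camera_params(c);print(c,np.round(p["camera_matrix"],1).tolist(),p["rvec"],p["tvec"])
    for t in("fitting","old_roller","new_roller","saddle_new","saddle_empty","tin","tub","brush","wrench"):
        print(t,[(np.round(d["extent"]).astype(int).tolist(),round(d["conf"],2)) for d in robot.find_in(t,c)[:4]])
print(robot.camera_params("wrist"))
E
python3 s1.py
```

```text
pics
0.0 [0.15592614 0.52683651 0.19420475] [-3.13937485e+00 -1.79287458e-04  2.85376803e+00]
top [[458.3, 0.0, 317.0], [0.0, 458.3, 238.2], [0.0, 0.0, 1.0]] [ 2.16960286 -2.17882518  0.10070141] [0.05345453 0.49039803 1.22636983]
fitting [([355, 205, 115, 74], 0.72)]
old_roller [([354, 202, 47, 27], 0.71)]
new_roller [([432, 261, 48, 25], 0.73), ([380, 301, 40, 29], 0.65)]
saddle_new []
saddle_empty [([248, 263, 40, 21], 0.97)]
tin [([230, 185, 30, 35], 0.74)]
tub [([452, 187, 41, 42], 0.61)]
brush [([339, 260, 73, 18], 0.75)]
wrench [([186, 223, 21, 63], 0.62), ([433, 260, 49, 23], 0.35), ([249, 264, 42, 23], 0.35)]
side [[460.0, 0.0, 316.6], [0.0, 460.0, 240.7], [0.0, 0.0, 1.0]] [ 2.09430444 -0.76474399  0.42073361] [-0.35759354  0.31554772  0.73849227]
fitting [([375, 263, 143, 143], 0.72), ([391, 393, 53, 50], 0.56)]
old_roller [([377, 270, 50, 34], 0.93)]
new_roller [([393, 377, 50, 59], 0.58), ([299, 370, 61, 45], 0.56)]
saddle_new [([390, 393, 55, 52], 0.94)]
saddle_empty [([239, 256, 43, 34], 0.66)]
tin [([290, 208, 28, 45], 0.69)]
tub [([489, 344, 58, 60], 0.96)]
brush [([306, 315, 76, 57], 0.65)]
wrench [([235, 214, 62, 25], 0.79)]
{'camera_matrix': array([[389.98351182,   0.        , 314.07047893],
       [  0.        , 389.98351182, 237.47322982],
       [  0.        ,   0.        ,   1.        ]]), 'tool_from_camera': array([[-4.75720127e-04, -9.71741176e-01, -2.36048430e-01,
         6.81609744e-02],
       [ 9.99999656e-01, -3.01945396e-04, -7.72329597e-04,
         1.01117510e-03],
       [ 6.79230734e-04, -2.36048717e-01,  9.71740985e-01,
        -1.88678765e-01],
       [ 0.00000000e+00,  0.00000000e+00,  0.00000000e+00,
         1.00000000e+00]])}
```

Run:
```python
import cv2
a=cv2.imread("pics/top1.png")[140:340,160:480];cv2.imwrite("pics/t1c.png",cv2.resize(a,(800,500),interpolation=cv2.INTER_CUBIC))
a=cv2.imread("pics/side1.png")[180:440,200:540];cv2.imwrite("pics/s1c.png",cv2.resize(a,(782,598),interpolation=cv2.INTER_CUBIC))
```

```text
(no output)
```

View pics/t1c.png

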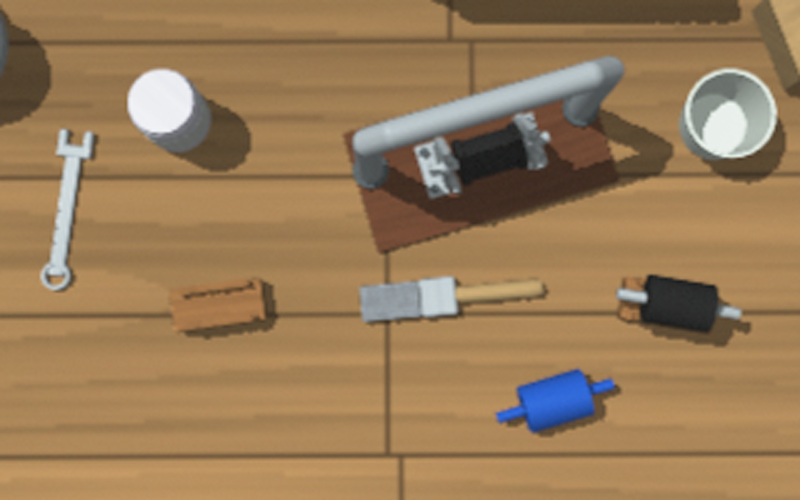

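View pics/s1c.png

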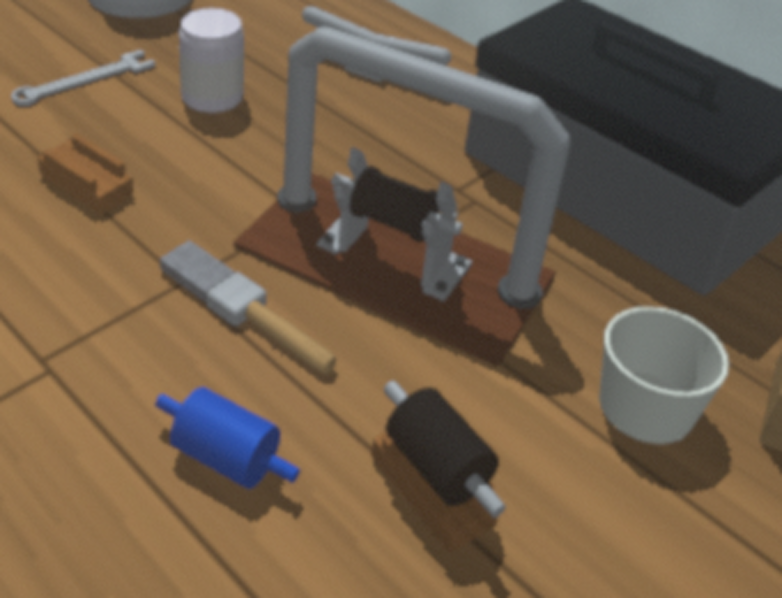

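```bash
cat > h.py <<'E'
import cv2,numpy as np
from bench import robot
from scipy.spatial.transform import Rotation as R
def cam(c):
    p=robot.camera_params(c);K=np.array(p["camera_matrix"])
    if c=="wrist":
        o=robot.get_obs();T=np.eye(4);T[:3,:3]=R.from_euler('xyz',o['ee_rot']).as_matrix();T[:3,3]=o['tool_pos']
        M=np.linalg.inv(T@p["tool_from_camera"])
    else:
        M=np.eye(4);M[:3,:3]=cv2.Rodrigues(np.array(p["rvec"]))[0];M[:3,3]=np.ravel(p["tvec"])
    return K,M
def atz(cm,uv,z):
    K,M=cm;Ri=M[:3,:3].T;c=-Ri@M[:3,3]
    d=Ri@np.linalg.inv(K)@np.array([uv[0],uv[1],1.]);return c+d*(z-c[2])/d[2]
def proj(cm,P):
    K,M=cm;q=(np.atleast_2d(P)@M[:3,:3].T+M[:3,3])@K.T;return q[:,:2]/q[:,2:]
def tri(c1,u1,c2,u2):
    P1=c1[0]@c1[1][:3];P2=c2[0]@c2[1][:3]
    X=cv2.triangulatePoints(P1,P2,np.float64(u1).reshape(2,1),np.float64(u2).reshape(2,1)).ravel();return X[:3]/X[3]
E
python3 - <<'E'
from h import *
np.set_printoptions(precision=4,suppress=True)
T,S=cam("top"),cam("side")
t=lambda x,y:(160+x/2.5-.3,140+y/2.5-.3)
s=lambda x,y:(200+x/2.3-.3,180+y/2.3-.3)
print("new",atz(T,t(621,294),.057),atz(T,t(741,315),.057),tri(T,t(621,294),S,s(390,387)),tri(T,t(741,315),S,s(498,509)))
print("new S",atz(S,s(390,387),.057),atz(S,s(498,509),.057))
for n,(x,y),z in(("rl",(358,141),.206),("rr",(612,69),.206),("bFL",(380,252),.008),("bFR",(618,181),.008),("bBL",(346,131),.008),("old",(491,153),.08)):print(n,atz(T,t(x,y),z))
print("old S",atz(S,s(398,205),.08))
for x,y in((171,291),(261,279),(269,316),(178,332)):print("se",atz(T,t(x,y),.028))
for c,z,n in(((248,263),.03,'se'),((230,185),.06,'tin'),((452,187),.04,'tub'),((339,260),.01,'brush')):print(n,atz(T,c,z))
E
```

```text
new [ 0.4358 -0.1889  0.057 ] [ 0.4131 -0.3149  0.057 ] [ 0.4348 -0.1876  0.0599] [ 0.4123 -0.3129  0.0615]
new S [ 0.4359 -0.1854  0.057 ] [ 0.4144 -0.3107  0.057 ]
rl [0.5729 0.0841 0.206 ]
rr [ 0.6407 -0.1556  0.206 ]
bFL [0.4857 0.066  0.008 ]
bFR [ 0.5636 -0.1982  0.008 ]
bBL [0.6211 0.1034 0.008 ]
old [ 0.583  -0.0515  0.08  ]
old S [ 0.5821 -0.052   0.08  ]
se [0.4426 0.292  0.028 ]
se [0.4551 0.1947 0.028 ]
se [0.4151 0.1858 0.028 ]
se [0.3983 0.2838 0.028 ]
se [0.4236 0.2377 0.03  ]
tin [0.631  0.2833 0.06  ]
tub [ 0.6271 -0.3158  0.04  ]
brush [ 0.4315 -0.0087  0.01  ]
```

```bash
cat >> h.py <<'E'
import json,sys
def pose(yaw,lean):
    "tool y forward(/up), tool x to the left, tool z down leaning forward by lean (deg)"
    t=np.deg2rad(lean);c,s=np.cos(t),np.sin(t)
    return R.from_euler('z',yaw)*R.from_matrix(np.array([[0,c,s],[1,0,0],[0,s,-c]]))
def plan(wps,step=25,start=None):
    "wps: (pos,Rot,grip,settle rows); prints calls of relative rows from the commanded pose"
    o=robot.get_obs()
    try: st=json.load(open("cmd.json")); p=np.array(st['p']);q=R.from_quat(st['q'])
    except Exception: p=o['tool_pos'];q=R.from_euler('xyz',o['ee_rot'])
    print("meas-cmd mm",np.round((o['tool_pos']-p)*1e3,1),"rotdeg",np.round(np.rad2deg((q.inv()*R.from_euler('xyz',o['ee_rot'])).as_rotvec()),2))
    for P,Q,g,settle in wps:
        P=np.array(P,float)
        for _ in range(9):
            d=q.inv().apply(P-p);w=(q.inv()*Q).as_rotvec()
            f=min(1,.099/max(np.abs(d).max(),1e-9),1.5/max(np.abs(w).max(),1e-9))
            n=max(1,int(np.ceil(max(np.linalg.norm(d)*f*1e3/step,np.rad2deg(np.linalg.norm(w))*f/6))))
            if n>11: f*=11/n;n=11
            k=min(12-n,settle if f>=1 else 0)
            d=np.round(d*f/.1,3);w=np.round(w*f/(np.pi/2),3)
            rows=[[*np.round(d*(i+1)/n,3).tolist(),*np.round(w*(i+1)/n,3).tolist(),g] for i in range(n)]+[[*d.tolist(),*w.tolist(),g]]*k
            print(json.dumps(rows).replace(" ",""))
            p=p+q.apply(d*.1);q=q*R.from_rotvec(w*np.pi/2)
            if f>=1:break
    json.dump(dict(p=p.tolist(),q=q.as_quat().tolist()),open("cmd.json","w"))
E
python3 - <<'E'
from h import *
plan([((.428,.239,.2),pose(.14,0),94,3)],step=32)
E
```

```text
meas-cmd mm [0. 0. 0.] rotdeg [0. 0. 0.]
[[-0.248,-0.144,-0.003,0.0,-0.0,0.052,94],[-0.495,-0.288,-0.006,0.0,-0.0,0.105,94],[-0.742,-0.432,-0.01,0.0,-0.0,0.158,94],[-0.99,-0.576,-0.013,0.0,-0.0,0.21,94]]
[[-0.248,-0.05,-0.003,0.0,-0.0,0.046,94],[-0.495,-0.099,-0.006,0.0,-0.0,0.092,94],[-0.742,-0.149,-0.009,0.0,-0.0,0.139,94],[-0.99,-0.198,-0.012,0.0,-0.0,0.185,94]]
[[-0.248,0.023,-0.003,0.0,-0.0,0.046,94],[-0.495,0.046,-0.006,0.0,-0.0,0.092,94],[-0.742,0.07,-0.009,0.0,-0.0,0.137,94],[-0.99,0.093,-0.012,0.0,-0.0,0.183,94]]
[[-0.252,0.101,-0.003,0.0,-0.0,0.05,94],[-0.504,0.201,-0.006,0.0,-0.0,0.1,94],[-0.756,0.302,-0.009,0.0,-0.0,0.15,94],[-0.756,0.302,-0.009,0.0,-0.0,0.15,94],[-0.756,0.302,-0.009,0.0,-0.0,0.15,94],[-0.756,0.302,-0.009,0.0,-0.0,0.15,94]]
```

Emit:
servo_tool([
  [-0.248,-0.144,-0.003,0.0,-0.0,0.052,94],
  [-0.495,-0.288,-0.006,0.0,-0.0,0.105,94],
  [-0.742,-0.432,-0.01,0.0,-0.0,0.158,94],
  [-0.99,-0.576,-0.013,0.0,-0.0,0.21,94],
])

```text
time: 1.33
tool_pos: [0.2352, 0.4432, 0.1967]
ee_rot: [3.141, 0.0, 2.521]
wrist_force: [0.6, -0.0, 0.5]
width: 0.0937
finger_force: 0.0
```

Emit:
servo_tool([
  [-0.248,-0.05,-0.003,0.0,-0.0,0.046,94],
  [-0.495,-0.099,-0.006,0.0,-0.0,0.092,94],
  [-0.742,-0.149,-0.009,0.0,-0.0,0.139,94],
  [-0.99,-0.198,-0.012,0.0,-0.0,0.185,94],
])

```text
time: 1.67
tool_pos: [0.3047, 0.3696, 0.1981]
ee_rot: [3.141, -0.0, 2.23]
wrist_force: [0.1, 0.6, 0.4]
width: 0.0935
finger_force: 0.0
```

Emit:
servo_tool([
  [-0.248,0.023,-0.003,0.0,-0.0,0.046,94],
  [-0.495,0.046,-0.006,0.0,-0.0,0.092,94],
  [-0.742,0.07,-0.009,0.0,-0.0,0.137,94],
  [-0.99,0.093,-0.012,0.0,-0.0,0.183,94],
])

```text
time: 2.0
tool_pos: [0.3729, 0.2973, 0.1993]
ee_rot: [3.141, -0.0, 1.942]
wrist_force: [0.9, 0.7, 0.5]
width: 0.0938
finger_force: 0.0
```

Emit:
servo_tool([
  [-0.252,0.101,-0.003,0.0,-0.0,0.05,94],
  [-0.504,0.201,-0.006,0.0,-0.0,0.1,94],
  [-0.756,0.302,-0.009,0.0,-0.0,0.15,94],
  [-0.756,0.302,-0.009,0.0,-0.0,0.15,94],
  [-0.756,0.302,-0.009,0.0,-0.0,0.15,94],
  [-0.756,0.302,-0.009,0.0,-0.0,0.15,94],
])

```text
time: 2.5
tool_pos: [0.4277, 0.2392, 0.2]
ee_rot: [-3.141, -0.001, 1.711]
wrist_force: [0.0, 0.9, 0.3]
width: 0.0937
finger_force: 0.0
```

Run:
```python
from h import *
c=cam("wrist");im=robot.snapshot("wrist")
cv2.imwrite("pics/w1.png",im[:,:,::-1]);import pickle;pickle.dump(c,open("w1.pkl","wb"))
print([d for d in robot.find_in("saddle_empty","wrist")[:2]])
Q=pose(.28,50);z=Q.as_matrix()[:,2];seat=np.array([.582,-.046,.08]);print(seat-.12*z)
plan([(seat-.12*z,Q,94,3)],step=30)
```

```text
[{'extent': [316.2, 210.1, 56.2, 104.1], 'conf': 0.79}]
[ 0.49365466 -0.07140409  0.15713451]
meas-cmd mm [-0.7  0.7  0.1] rotdeg [ 0.01  0.02 -0.1 ]
[[-0.248,0.017,0.034,-0.043,0.003,-0.006,94],[-0.495,0.034,0.067,-0.086,0.006,-0.013,94],[-0.742,0.051,0.1,-0.13,0.009,-0.02,94],[-0.99,0.068,0.134,-0.173,0.012,-0.026,94]]
[[-0.248,-0.002,0.031,-0.043,0.003,-0.006,94],[-0.495,-0.004,0.062,-0.086,0.006,-0.013,94],[-0.742,-0.005,0.092,-0.13,0.009,-0.02,94],[-0.99,-0.007,0.123,-0.173,0.012,-0.026,94]]
[[-0.248,-0.02,0.023,-0.043,0.003,-0.006,94],[-0.495,-0.039,0.046,-0.086,0.006,-0.013,94],[-0.742,-0.058,0.07,-0.13,0.009,-0.02,94],[-0.99,-0.078,0.093,-0.173,0.012,-0.026,94]]
[[-0.203,-0.028,0.009,-0.036,0.003,-0.005,94],[-0.203,-0.028,0.009,-0.036,0.003,-0.005,94],[-0.203,-0.028,0.009,-0.036,0.003,-0.005,94],[-0.203,-0.028,0.009,-0.036,0.003,-0.005,94]]
```

View pics/w1.png

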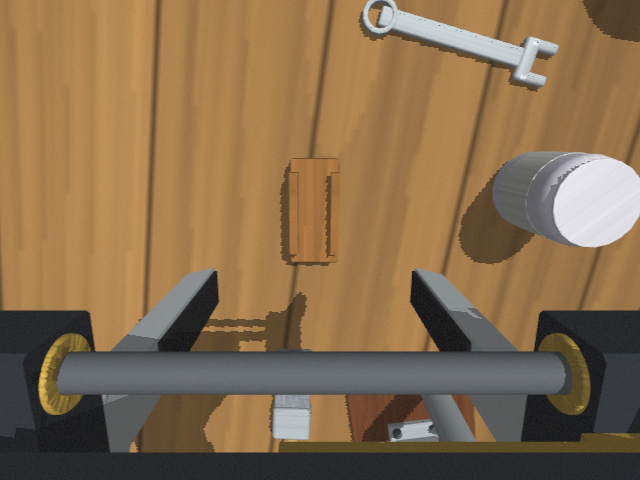

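Run:
```python
from h import *
import pickle
np.set_printoptions(precision=4,suppress=True)
c=pickle.load(open("w1.pkl","rb"))
for uv,z in(((290.5,158.5),.024),((338.5,158.5),.024),((290,262),.024),((337.5,262),.024),((290.5,172),.036),((339,176),.036),((289.5,257),.036),((338.5,257),.036)):print(uv,atz(c,uv,z))
```

```text
(290.5, 158.5) [0.3989 0.2907 0.024 ]
(338.5, 158.5) [0.4425 0.2968 0.024 ]
(290, 262) [0.4108 0.1922 0.024 ]
(337.5, 262) [0.4567 0.1986 0.024 ]
(290.5, 172) [0.401  0.2795 0.036 ]
(339, 176) [0.4445 0.282  0.036 ]
(289.5, 257) [0.4099 0.2008 0.036 ]
(338.5, 257) [0.4557 0.2072 0.036 ]
```

Emit:
servo_tool([
  [-0.248,0.017,0.034,-0.043,0.003,-0.006,94],
  [-0.495,0.034,0.067,-0.086,0.006,-0.013,94],
  [-0.742,0.051,0.1,-0.13,0.009,-0.02,94],
  [-0.99,0.068,0.134,-0.173,0.012,-0.026,94],
])

```text
time: 2.93
tool_pos: [0.4482, 0.1424, 0.1869]
ee_rot: [2.865, -0.013, 1.757]
wrist_force: [0.6, -0.7, 0.5]
width: 0.0943
finger_force: 0.0
```

Emit:
servo_tool([
  [-0.248,-0.002,0.031,-0.043,0.003,-0.006,94],
  [-0.495,-0.004,0.062,-0.086,0.006,-0.013,94],
  [-0.742,-0.005,0.092,-0.13,0.009,-0.02,94],
  [-0.99,-0.007,0.123,-0.173,0.012,-0.026,94],
])

```text
time: 3.27
tool_pos: [0.4688, 0.0457, 0.174]
ee_rot: [2.592, -0.012, 1.802]
wrist_force: [-0.4, -0.4, -1.4]
width: 0.0941
finger_force: 0.0
```

Emit:
servo_tool([
  [-0.248,-0.02,0.023,-0.043,0.003,-0.006,94],
  [-0.495,-0.039,0.046,-0.086,0.006,-0.013,94],
  [-0.742,-0.058,0.07,-0.13,0.009,-0.02,94],
  [-0.99,-0.078,0.093,-0.173,0.012,-0.026,94],
])

```text
time: 3.6
tool_pos: [0.4895, -0.0514, 0.1611]
ee_rot: [2.319, 0.001, 1.844]
wrist_force: [0.3, -0.0, -0.6]
width: 0.0942
finger_force: 0.0
```

Emit:
servo_tool([
  [-0.203,-0.028,0.009,-0.036,0.003,-0.005,94],
  [-0.203,-0.028,0.009,-0.036,0.003,-0.005,94],
  [-0.203,-0.028,0.009,-0.036,0.003,-0.005,94],
  [-0.203,-0.028,0.009,-0.036,0.003,-0.005,94],
])

```text
time: 3.93
tool_pos: [0.4937, -0.0703, 0.1576]
ee_rot: [2.269, -0.0, 1.852]
wrist_force: [0.1, 0.6, -0.8]
width: 0.0939
finger_force: 0.0
```

Run:
```python
from h import *
import pickle
c=cam("wrist");im=robot.snapshot("wrist")
pickle.dump(c,open("w2.pkl","wb"))
print([d for d in robot.find_in("old_roller","wrist")[:2]])
cv2.imwrite("pics/w2.png",im[:,:,::-1])
# expected overlay
Y=R.from_euler('z',.28)
seat=np.array([.582,-.046,.08])
b=im[:,:,::-1].copy()
for P in((0,35,0),(0,-35,0),(0,65,0),(0,-65,0),(26,60,126),(26,-60,126)):
    uv=proj(c,seat+Y.apply(np.array(P)/1e3))[0];cv2.circle(b,tuple(int(v) for v in np.round(uv)),3,(0,0,255),1);print(P,uv.round(1))
cv2.imwrite("pics/w2o.png",cv2.resize(b,(800,600)))
```

```text
[{'extent': [312.5, 230.3, 61.7, 159.4], 'conf': 0.81}]
(0, 35, 0) [313.5 188.3]
(0, -35, 0) [313.4 272.5]
(0, 65, 0) [313.5 149.4]
(0, -65, 0) [313.4 306. ]
(26, 60, 126) [495.  159.3]
(26, -60, 126) [476.1 335.1]
```

View pics/w2o.png

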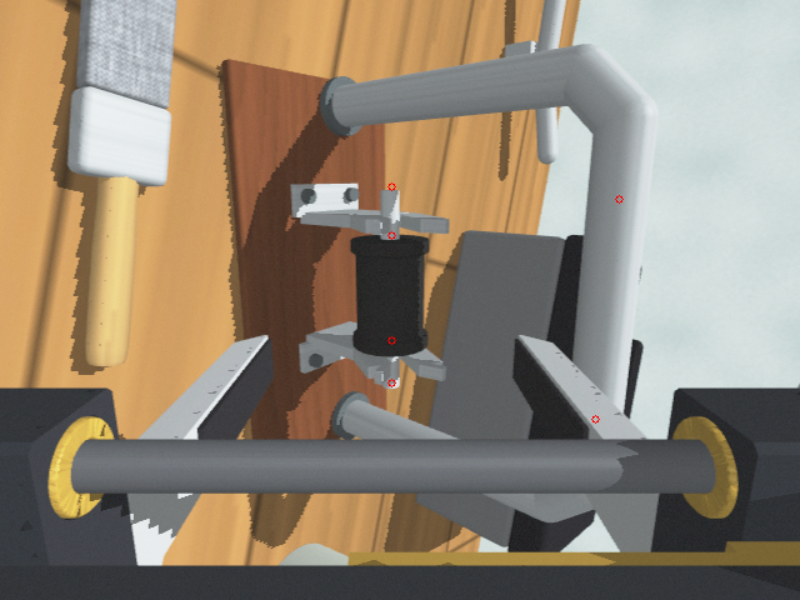

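Run:
```python
from h import *
Q=pose(.28,50);z=Q.as_matrix()[:,2];seat=np.array([.582,-.0475,.08])
plan([(seat-.05*z,Q,84,0),(seat-.003*z,Q,84,2)],step=15)
```

```text
meas-cmd mm [0.5 1.8 1.2] rotdeg [-0.01  0.11 -0.21]
[[-0.003,-0.001,0.139,0.0,0.0,-0.0,84],[-0.006,-0.001,0.279,0.0,0.0,-0.0,84],[-0.009,-0.002,0.418,0.0,0.0,-0.0,84],[-0.012,-0.002,0.558,0.0,0.0,-0.0,84],[-0.015,-0.003,0.697,0.0,0.0,-0.0,84]]
[[0.0,-0.0,0.118,0.0,0.0,-0.0,84],[0.0,-0.0,0.235,0.0,0.0,-0.0,84],[0.001,-0.0,0.352,0.0,0.0,-0.0,84],[0.001,-0.0,0.47,0.0,0.0,-0.0,84],[0.001,-0.0,0.47,0.0,0.0,-0.0,84],[0.001,-0.0,0.47,0.0,0.0,-0.0,84]]
```

Emit:
servo_tool([
  [-0.003,-0.001,0.139,0,0,0,84],
  [-0.006,-0.001,0.279,0,0,0,84],
  [-0.009,-0.002,0.418,0,0,0,84],
  [-0.012,-0.002,0.558,0,0,0,84],
  [-0.015,-0.003,0.697,0,0,0,84],
])

```text
time: 4.45
tool_pos: [0.5464, -0.0556, 0.113]
ee_rot: [2.267, 0.001, 1.855]
wrist_force: [0.8, -0.1, -0.6]
width: 0.084
finger_force: 0.0
```

Emit:
servo_tool([
  [0,0,0.118,0,0,0,84],
  [0,0,0.235,0,0,0,84],
  [0.001,0,0.352,0,0,0,84],
  [0.001,0,0.47,0,0,0,84],
  [0.001,0,0.47,0,0,0,84],
  [0.001,0,0.47,0,0,0,84],
  [0.001,0,0.47,0,0,0,84],
])

```text
time: 5.03
tool_pos: [0.5801, -0.0468, 0.0829]
ee_rot: [2.268, 0.0, 1.853]
wrist_force: [-0.2, -0.0, -0.0]
width: 0.0838
finger_force: 0.0
```

Run:
```python
from h import *
c=cam("wrist");o=robot.get_obs();print(o['tool_pos'],o['wrist_force'],o['width'])
im=robot.snapshot("wrist")
print([d for d in robot.find_in("old_roller","wrist")[:2]])
Q=pose(.28,50);z=Q.as_matrix()[:,2];seat=np.array([.582,-.0475,.08])
cm=seat-.003*z
print("err in tool axes mm",1e3*Q.inv().apply(o['tool_pos']-cm))
b=im[:,:,::-1].copy()
Y=R.from_euler('z',.28)
for P in((0,35,0),(0,-35,0),(0,65,0),(0,-65,0)):
    uv=proj(c,seat+Y.apply(np.array(P)/1e3))[0];cv2.circle(b,tuple(int(v) for v in np.round(uv)),3,(0,0,255),1)
cv2.imwrite("pics/w3.png",cv2.resize(b,(800,600)))
```

```text
[ 0.58006604 -0.04678175  0.08286097] [-0.17452388 -0.00962628 -0.02729096] 0.08382241352036489
[{'extent': [309.4, 274.9, 104.5, 245.2], 'conf': 0.8}]
err in tool axes mm [ 1.22474403  1.1245028  -0.11074375]
```

View pics/w3.png

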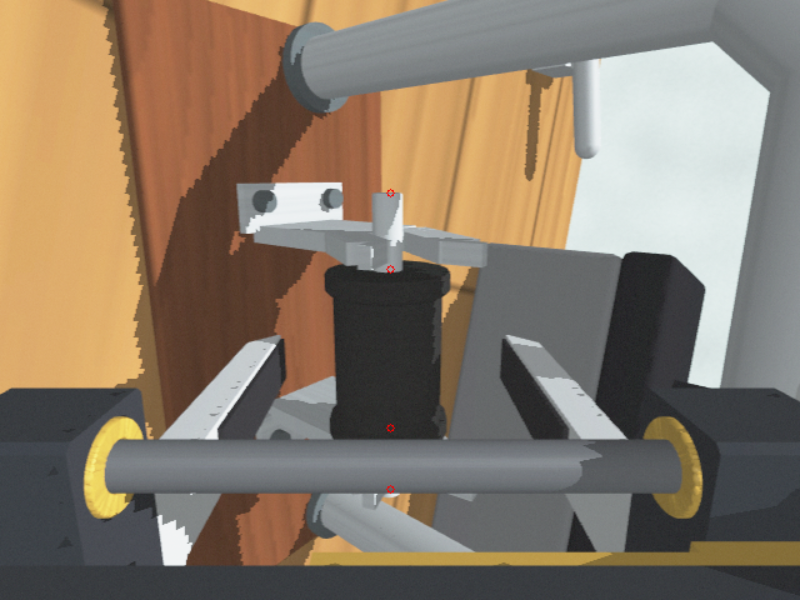

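Emit:
servo_tool([
  [0,-0.017,0,0,0,0,84],
  [0,-0.017,0,0,0,0,84],
  [0,-0.017,0,0,0,0,60],
  [0,-0.017,0,0,0,0,52],
  [0,-0.017,0,0,0,0,40],
  [0,-0.017,0,0,0,0,36],
  [0,-0.017,0,0,0,0,36],
  [0,-0.017,0,0,0,0,36],
])

```text
time: 5.8
tool_pos: [0.5787, -0.0484, 0.0806]
ee_rot: [2.269, -0.001, 1.85]
wrist_force: [-0.2, -1.3, 0.8]
width: 0.0474
finger_force: 0.0
```

Emit:
servo_tool([
  [0,0,0,0,0,0,36],
  [0,0,0,0,0,0,36],
  [0,0,0,0,0,0,36],
  [0,0,0,0,0,0,36],
])

```text
time: 6.13
tool_pos: [0.579, -0.0483, 0.0811]
ee_rot: [2.268, -0.0, 1.85]
wrist_force: [1.0, 0.7, 1.0]
width: 0.0359
finger_force: 3.5
```

Run:
```python
from h import *
o=robot.get_obs();print(o['tool_pos'],o['wrist_force'],o['width'],o['finger_force'])
im=robot.snapshot("wrist");im2=robot.snapshot("side")
o=robot.get_obs();print(o['wrist_force'],o['width'],o['finger_force'])
a=im[200:440,160:480];b=cv2.resize(im2[190:330,300:460],(400,350))
cv2.imwrite("pics/w4.png",np.hstack([cv2.resize(a,(400,300)),b[:300]])[:,:,::-1])
```

```text
[ 0.5790472  -0.0482837   0.08114254] [0.95157808 0.70859577 0.95446731] 0.035914717183226544 3.5009920969605446
[1.09813679 0.82542467 1.33476147] 0.03600055388508576 3.5890359431505203
```

View pics/w4.png

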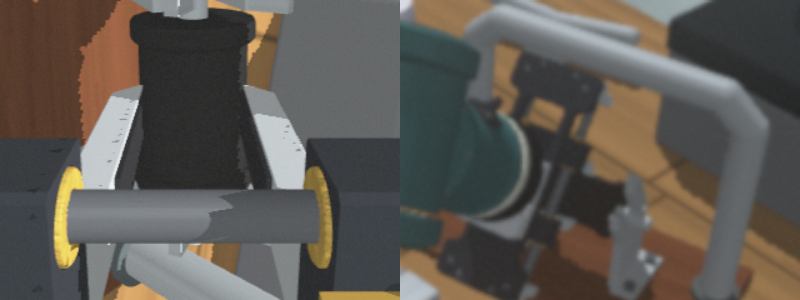

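Emit:
servo_tool([
  [0,0,0,0,0,0,0],
  [0,0,0,0,0,0,0],
  [0,0,0,0,0,0,0],
  [0,0,0,0,0,0,0],
])

```text
time: 6.57
tool_pos: [0.5791, -0.0483, 0.0811]
ee_rot: [2.268, -0.001, 1.85]
wrist_force: [4.3, 2.1, -0.4]
width: 0.0344
finger_force: 23.9
```

Run:
```python
from h import *
o=robot.get_obs();print(o['tool_pos'],o['wrist_force'],o['wrist_torque'],o['width'],o['finger_force'])
im=robot.snapshot("wrist");cv2.imwrite("pics/w5.png",im[200:440,160:480,::-1])
```

```text
[ 0.57908235 -0.04829554  0.08109444] [ 4.27460085  2.07531375 -0.4128353 ] [ 0.13668736 -0.31077291  0.1017562 ] 0.034427633398570266 23.872478306293488
```

View pics/w5.png

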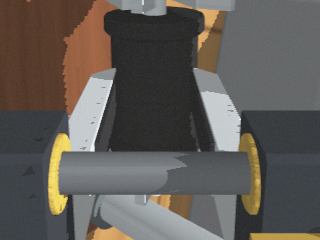

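Emit:
servo_tool([
  [0,0.017,-0.047,0,0,0,0],
  [0,0.034,-0.094,0,0,0,0],
  [0,0.051,-0.141,0,0,0,0],
  [0,0.068,-0.188,0,0,0,0],
  [0,0.086,-0.235,0,0,0,0],
  [0,0.103,-0.282,0,0,0,0],
  [0,0.103,-0.282,0,0,0,0],
])

```text
time: 7.2
tool_pos: [0.5644, -0.053, 0.108]
ee_rot: [2.267, 0.001, 1.85]
wrist_force: [0.6, -0.2, 0.0]
width: 0.0001
finger_force: 0.0
```

Run:
```python
from h import *
o=robot.get_obs();print(o['tool_pos'],o['wrist_force'],o['wrist_torque'],o['width'],o['finger_force'])
im=robot.snapshot("wrist");im2=robot.snapshot("side")
b=cv2.resize(im2[190:330,300:460],(400,350))
cv2.imwrite("pics/w6.png",np.hstack([cv2.resize(im[120:440,120:500],(400,350)),b])[:,:,::-1])
```

```text
[ 0.56444024 -0.0530316   0.10798403] [ 0.55117945 -0.17243541  0.03995332] [-0.11876047  0.36147545  0.02726799] 5.392591815712381e-05 0.0
```

View pics/w6.png

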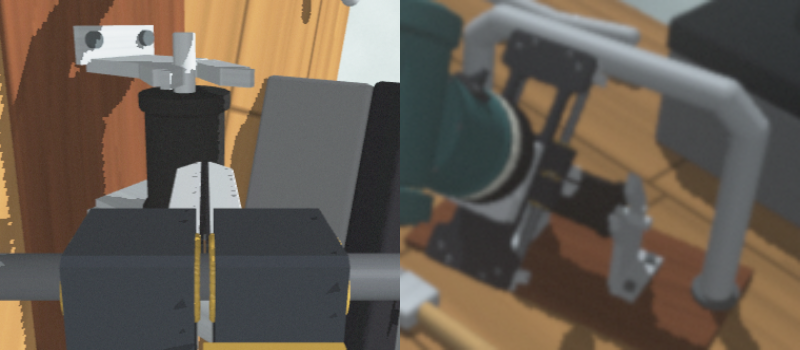

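Run:
```python
from h import *
st=json.load(open("cmd.json"));p=np.array(st['p']);q=R.from_quat(st['q'])
p=p+q.apply([0,-.0017+.0103,-.0282]);st['p']=p.tolist();json.dump(st,open("cmd.json","w"))
Q=pose(.28,50);A=Q.as_matrix();y,z=A[:,1],A[:,2];seat=np.array([.582,-.0475,.08])-.0015*y-.0005*A[:,0]
print("seat cmd",seat)
plan([(seat-.03*z,Q,84,6),(seat+.025*z,Q,84,3)],step=10)
```

```text
seat cmd [ 0.58121155 -0.04824698  0.07885093]
meas-cmd mm [-0.  -0.2  0.4] rotdeg [-0.01 -0.04 -0.02]
[[-0.003,-0.05,0.006,0.0,0.0,-0.0,84],[-0.006,-0.101,0.012,0.0,0.0,-0.0,84],[-0.006,-0.101,0.012,0.0,0.0,-0.0,84],[-0.006,-0.101,0.012,0.0,0.0,-0.0,84],[-0.006,-0.101,0.012,0.0,0.0,-0.0,84],[-0.006,-0.101,0.012,0.0,0.0,-0.0,84],[-0.006,-0.101,0.012,0.0,0.0,-0.0,84],[-0.006,-0.101,0.012,0.0,0.0,-0.0,84]]
[[0.0,-0.0,0.092,0.0,0.0,-0.0,84],[0.0,-0.0,0.183,0.0,0.0,-0.0,84],[0.0,-0.0,0.275,0.0,0.0,-0.0,84],[0.001,-0.0,0.367,0.0,0.0,-0.0,84],[0.001,-0.0,0.458,0.0,0.0,-0.0,84],[0.001,-0.0,0.55,0.0,0.0,-0.0,84],[0.001,-0.0,0.55,0.0,0.0,-0.0,84],[0.001,-0.0,0.55,0.0,0.0,-0.0,84],[0.001,-0.0,0.55,0.0,0.0,-0.0,84]]
```

Emit:
servo_tool([
  [-0.003,-0.05,0.006,0,0,0,84],
  [-0.006,-0.101,0.012,0,0,0,84],
  [-0.006,-0.101,0.012,0,0,0,84],
  [-0.006,-0.101,0.012,0,0,0,84],
  [-0.006,-0.101,0.012,0,0,0,84],
  [-0.006,-0.101,0.012,0,0,0,84],
  [-0.006,-0.101,0.012,0,0,0,84],
  [-0.006,-0.101,0.012,0,0,0,84],
  [-0.006,-0.101,0.012,0,0,0,84],
  [-0.006,-0.101,0.012,0,0,0,84],
])

```text
time: 8.13
tool_pos: [0.5592, -0.0546, 0.0982]
ee_rot: [2.268, -0.0, 1.85]
wrist_force: [-0.3, -0.0, -0.1]
width: 0.0635
finger_force: 0.0
```

Run:
```python
from h import *
robot.snapshot("wrist");c=cam("wrist")
d=robot.find_in("old_roller","wrist")[:1];print(d, robot.get_obs()['width'])
print(proj(c,np.array([.582,-.0475,.08])))
# symmetric check: where the roller box's middle lies at axle depth
P=atz(c,d[0]['extent'][:2],.08);print(P)
```

```text
[{'extent': [314.8, 250.2, 87.8, 202.0], 'conf': 0.63}] 0.0718964387778279
[[316.83990283 262.67764615]]
[ 0.57799536 -0.04033963  0.08      ]
```

Emit:
servo_tool([
  [0,0,0.02,0,0,0,84],
  [0,0,0.09,0,0,0,84],
  [0,0,0.18,0,0,0,84],
  [0,0,0.275,0,0,0,84],
  [0.001,0,0.36,0,0,0,84],
  [0.001,0,0.45,0,0,0,84],
  [0.001,0,0.55,0,0,0,84],
  [0.001,0,0.55,0,0,0,84],
  [0.001,0,0.55,0,0,0,84],
])

```text
time: 8.98
tool_pos: [0.5995, -0.0421, 0.0616]
ee_rot: [2.27, -0.002, 1.851]
wrist_force: [-0.2, 0.1, 0.0]
width: 0.0841
finger_force: 0.0
```

Emit:
servo_tool([
  [0,0,0,0,0,0,50],
  [0,0,0,0,0,0,50],
  [0,0,0,0,0,0,50],
  [0,0,0,0,0,0,50],
  [0,0,0,0,0,0,40],
  [0,0,0,0,0,0,30],
  [0,0,0,0,0,0,20],
  [0,0,0,0,0,0,10],
  [0,0,0,0,0,0,0],
  [0,0,0,0,0,0,0],
])

```text
time: 9.82
tool_pos: [0.5999, -0.043, 0.0633]
ee_rot: [2.268, -0.0, 1.85]
wrist_force: [-0.3, 0.3, 1.2]
width: 0.0432
finger_force: 30.0
```

Emit:
servo_tool([
  [0,0.034,-0.094,0,0,0,0],
  [0,0.068,-0.188,0,0,0,0],
  [0,0.103,-0.282,0,0,0,0],
  [0,0.137,-0.376,0,0,0,0],
  [0,0.171,-0.47,0,0,0,0],
  [0,0.205,-0.564,0,0,0,0],
  [0,0.239,-0.658,0,0,0,0],
  [0,0.274,-0.752,0,0,0,0],
  [0,0.274,-0.752,0,0,0,0],
])

```text
time: 10.57
tool_pos: [0.5612, -0.0548, 0.1342]
ee_rot: [2.267, 0.002, 1.849]
wrist_force: [1.1, 0.6, -2.6]
width: 0.0432
finger_force: 30.0
```

Run:
```python
from h import *
st=json.load(open("cmd.json"));p=np.array(st['p']);q=R.from_quat(st['q'])
p=p+q.apply([0,.0274,-.0752]);st['p']=p.tolist();json.dump(st,open("cmd.json","w"))
o=robot.get_obs();print(o['tool_pos'],o['wrist_force'],o['width'],o['finger_force'])
robot.snapshot("wrist");print([d for d in robot.find_in("old_roller","wrist")[:1]])
Q=pose(.28,50);q1=pose(.13,20)
sad=np.array([.4275,.2435,.056]);z=q1.as_matrix()[:,2]
Pr=np.array([.48,-.03,.19])
plan([(Pr+.025*Q.as_matrix()[:,2],Q,0,0),(sad+[0,0,.08]+.025*z,q1,0,2)],step=28)
```

```text
[ 0.56116551 -0.05477701  0.13419765] [ 1.05931947  0.62901744 -2.58379764] 0.04319854386557496 29.993737936019897
[{'extent': [313.4, 290.5, 122.4, 282.2], 'conf': 0.94}]
meas-cmd mm [-0.3 -0.3  0.1] rotdeg [ 0.02 -0.05 -0.02]
[[0.152,-0.005,-0.223,0.0,0.0,-0.0,0],[0.303,-0.01,-0.446,0.0,0.0,-0.0,0],[0.455,-0.015,-0.669,0.0,0.0,-0.0,0]]
[[0.248,-0.034,0.045,0.03,-0.005,0.007,0],[0.495,-0.068,0.09,0.06,-0.01,0.014,0],[0.742,-0.102,0.136,0.089,-0.015,0.021,0],[0.99,-0.136,0.181,0.119,-0.02,0.028,0]]
[[0.248,-0.037,0.044,0.03,-0.005,0.007,0],[0.495,-0.074,0.088,0.06,-0.01,0.014,0],[0.742,-0.11,0.132,0.09,-0.015,0.021,0],[0.99,-0.147,0.176,0.12,-0.02,0.028,0]]
[[0.259,-0.041,0.046,0.031,-0.005,0.008,0],[0.519,-0.083,0.091,0.063,-0.01,0.015,0],[0.778,-0.124,0.137,0.094,-0.015,0.023,0],[0.778,-0.124,0.137,0.094,-0.015,0.023,0],[0.778,-0.124,0.137,0.094,-0.015,0.023,0]]
```

Emit:
servo_tool([
  [0.152,-0.005,-0.223,0.0,0.0,0,0],
  [0.303,-0.01,-0.446,0.0,0.0,0,0],
  [0.455,-0.015,-0.669,0.0,0.0,0,0],
])

```text
time: 10.92
tool_pos: [0.497, -0.0236, 0.172]
ee_rot: [2.272, -0.004, 1.851]
wrist_force: [-0.6, 0.8, -3.3]
width: 0.0432
finger_force: 30.0
```

Run:
```python
from h import *
Q=pose(.28,50);q1=pose(.13,0)
p=np.array([.48,-.03,.19])+.025*Q.as_matrix()[:,2]
json.dump(dict(p=p.tolist(),q=Q.as_quat().tolist()),open("cmd.json","w"))
sad=np.array([.4275,.2435,.056-.025])
plan([(sad+[0,0,.08],q1,0,3)],step=28)
```

```text
meas-cmd mm [-1.4  1.1 -2. ] rotdeg [0.19 0.16 0.19]
[[0.248,-0.04,0.04,0.05,-0.004,0.008,0],[0.495,-0.079,0.08,0.099,-0.008,0.016,0],[0.742,-0.118,0.121,0.149,-0.011,0.024,0],[0.99,-0.158,0.161,0.198,-0.015,0.032,0]]
[[0.248,-0.039,0.047,0.05,-0.004,0.008,0],[0.495,-0.078,0.094,0.1,-0.008,0.016,0],[0.742,-0.116,0.14,0.149,-0.011,0.024,0],[0.99,-0.155,0.187,0.199,-0.015,0.032,0]]
[[0.261,-0.038,0.056,0.052,-0.004,0.008,0],[0.523,-0.075,0.111,0.105,-0.008,0.017,0],[0.784,-0.113,0.167,0.157,-0.012,0.025,0],[0.784,-0.113,0.167,0.157,-0.012,0.025,0],[0.784,-0.113,0.167,0.157,-0.012,0.025,0],[0.784,-0.113,0.167,0.157,-0.012,0.025,0]]
```

Emit:
servo_tool([
  [0.248,-0.04,0.04,0.05,-0.004,0.008,0],
  [0.495,-0.079,0.08,0.099,-0.008,0.016,0],
  [0.742,-0.118,0.121,0.149,-0.011,0.024,0],
  [0.99,-0.158,0.161,0.198,-0.015,0.032,0],
])

```text
time: 11.25
tool_pos: [0.4727, 0.0689, 0.1515]
ee_rot: [2.576, -0.017, 1.796]
wrist_force: [0.6, 1.0, -4.2]
width: 0.0435
finger_force: 30.0
```

Emit:
servo_tool([
  [0.248,-0.039,0.047,0.05,-0.004,0.008,0],
  [0.495,-0.078,0.094,0.1,-0.008,0.016,0],
  [0.742,-0.116,0.14,0.149,-0.011,0.024,0],
  [0.99,-0.155,0.187,0.199,-0.015,0.032,0],
])

```text
time: 11.58
tool_pos: [0.4472, 0.1673, 0.1288]
ee_rot: [2.891, -0.016, 1.745]
wrist_force: [1.1, -0.5, -4.0]
width: 0.0434
finger_force: 30.0
```

Emit:
servo_tool([
  [0.261,-0.038,0.056,0.052,-0.004,0.008,0],
  [0.523,-0.075,0.111,0.105,-0.008,0.017,0],
  [0.784,-0.113,0.167,0.157,-0.012,0.025,0],
  [0.784,-0.113,0.167,0.157,-0.012,0.025,0],
  [0.784,-0.113,0.167,0.157,-0.012,0.025,0],
  [0.784,-0.113,0.167,0.157,-0.012,0.025,0],
])

```text
time: 12.08
tool_pos: [0.4278, 0.2412, 0.1106]
ee_rot: [3.135, -0.002, 1.703]
wrist_force: [-0.1, -0.2, -4.0]
width: 0.0431
finger_force: 30.0
```

Run:
```python
from h import *
o=robot.get_obs();print(o['tool_pos'],o['wrist_force'],o['width'],o['finger_force'])
c=cam("wrist");im=robot.snapshot("wrist");cv2.imwrite("pics/w7.png",im[:,:,::-1])
for t in("old_roller","saddle_empty"):print([d for d in robot.find_in(t,"wrist")[:2]])
st=json.load(open("cmd.json"));p=np.array(st['p']);q=R.from_quat(st['q'])
for P in((0,35,-25),(0,-35,-25)):print(proj(c,o['tool_pos']+R.from_euler('z',.13).apply(np.array(P)*[1,1,-1]/1e3)))
sad=np.array([.4275,.2435,.036]);Y=R.from_euler('z',.13)
for P in((-23,38,0),(23,38,0),(-23,-38,0),(23,-38,0)):print(proj(c,sad+Y.apply(np.array(P)/1e3)))
```

```text
[0.4278472  0.24121346 0.11064798] [-0.05113797 -0.2092845  -3.9645565 ] 0.043108756014714596 29.993721842765808
[{'extent': [312.9, 292.6, 117.9, 281.3], 'conf': 0.83}]
[{'extent': [314.4, 190.2, 69.1, 50.9], 'conf': 0.87}]
[[314.23271458 224.00438503]]
[[313.92059415 369.82896371]]
[[278.82893086 186.53603866]]
[[347.10956763 186.61716945]]
[[280.85622286 292.54647585]]
[[344.80216609 292.4857982 ]]
```

View pics/w7.png

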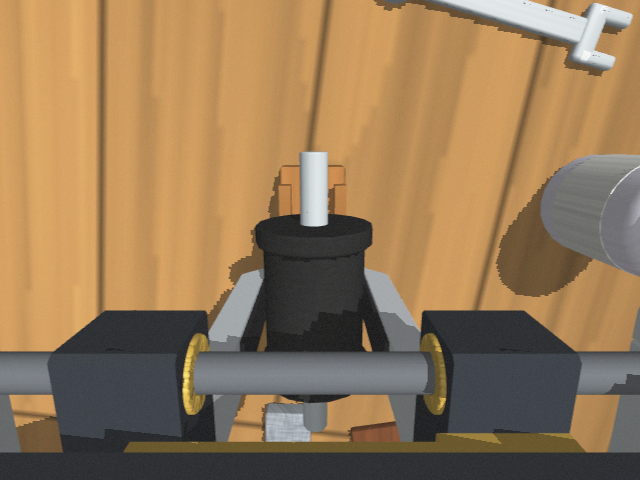

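Emit:
servo_tool([
  [0,0,0.15,0,0,0,0],
  [0,0,0.3,0,0,0,0],
  [0,0,0.45,0,0,0,0],
  [0,0,0.55,0,0,0,0],
  [0,0,0.64,0,0,0,0],
  [0,0,0.7,0,0,0,0],
  [0,0,0.74,0,0,0,0],
  [0,0,0.77,0,0,0,0],
  [0,0,0.77,0,0,0,0],
  [0,0,0.77,0,0,0,0],
])

```text
time: 13.07
tool_pos: [0.4292, 0.2416, 0.0351]
ee_rot: [3.132, -0.002, 1.703]
wrist_force: [-0.1, 0.4, -3.9]
width: 0.0433
finger_force: 30.0
```

Emit:
servo_tool([
  [0,0,0.01,0,0,0,0],
  [0,0,0.02,0,0,0,0],
  [0,0,0.03,0,0,0,0],
  [0,0,0.03,0,0,0,0],
])

```text
time: 13.4
tool_pos: [0.4288, 0.2415, 0.0316]
ee_rot: [3.133, -0.002, 1.703]
wrist_force: [-0.3, -0.2, -4.1]
width: 0.043
finger_force: 30.0
```

Emit:
servo_tool([
  [0,-0.01,0.01,0,0,0,0],
  [0,-0.01,0.02,0,0,0,0],
  [0,-0.01,0.03,0,0,0,0],
  [0,-0.01,0.03,0,0,0,0],
])

```text
time: 13.73
tool_pos: [0.428, 0.2415, 0.0296]
ee_rot: [3.133, -0.002, 1.703]
wrist_force: [-3.2, -0.2, 2.6]
width: 0.0436
finger_force: 30.0
```

Emit:
servo_tool([
  [0,0,-0.005,0,0,0,50],
  [0,0,-0.005,0,0,0,60],
  [0,0,-0.005,0,0,0,94],
  [0,0,-0.005,0,0,0,94],
  [0,0,-0.005,0,0,0,94],
  [0,0,-0.005,0,0,0,94],
  [0,0,-0.005,0,0,0,94],
  [0,0,-0.1,0,0,0,94],
  [0,0,-0.3,0,0,0,94],
  [0,0,-0.5,0,0,0,94],
  [0,0,-0.75,0,0,0,94],
  [0,0,-0.99,0,0,0,94],
])

```text
time: 14.73
tool_pos: [0.4269, 0.241, 0.1293]
ee_rot: [3.133, -0.002, 1.703]
wrist_force: [-0.9, 0.4, 0.4]
width: 0.0945
finger_force: 0.0
```

Run:
```python
from h import *
o=robot.get_obs();print(o['tool_pos'],o['wrist_force'],o['width'],o['finger_force'])
c=cam("wrist");im=robot.snapshot("wrist");cv2.imwrite("pics/w8.png",im[:,:,::-1])
d=robot.find_in("old_roller","wrist")[:2];print(d)
np.set_printoptions(precision=4,suppress=True)
for e in d[:1]:
    x,y,w,h=e['extent'];print(atz(c,(x,y-h/2),.056),atz(c,(x,y+h/2),.056))
sad=np.array([.4275,.2435,.056]);Y=R.from_euler('z',.13)
print(proj(c,[sad+Y.apply([0,.065,0]),sad-Y.apply([0,.065,0]),sad]))
st=json.load(open("cmd.json"));q=R.from_quat(st['q']);p=np.array(st['p'])+q.apply([0,-.001,.077+.003+.003-.099]);
json.dump(dict(p=p.tolist(),q=st['q']),open("cmd.json","w"))
q2=pose(-.177,0)
plan([((.4245,-.2495,.2),q2,94,4)],step=33)
```

```text
[0.42692532 0.24098957 0.12927693] [-0.85744718  0.37448494  0.35161486] 0.09447266951597451 0.0
[{'extent': [313.3, 239.7, 76.2, 187.9], 'conf': 0.63}, {'extent': [421.6, 418.8, 149.2, 49.3], 'conf': 0.51}]
[0.4185 0.3076 0.056 ] [0.436  0.1743 0.056 ]
[[314.2706 145.2674]
 [313.9974 327.7329]
 [314.1263 241.6382]]
meas-cmd mm [ 3.6 -1.   6.4] rotdeg [-1.02  0.3  -0.09]
[[-0.248,-0.034,-0.037,0.0,0.0,0.01,94],[-0.495,-0.067,-0.074,0.0,0.0,0.02,94],[-0.742,-0.1,-0.111,0.0,0.0,0.03,94],[-0.99,-0.134,-0.148,0.0,0.0,0.04,94]]
[[-0.248,-0.018,-0.037,0.0,0.0,0.01,94],[-0.495,-0.036,-0.074,0.0,0.0,0.02,94],[-0.742,-0.053,-0.11,0.0,0.0,0.029,94],[-0.99,-0.071,-0.147,0.0,0.0,0.039,94]]
[[-0.248,-0.002,-0.036,0.0,0.0,0.01,94],[-0.495,-0.005,-0.073,0.0,0.0,0.02,94],[-0.742,-0.008,-0.109,0.0,0.0,0.029,94],[-0.99,-0.01,-0.146,0.0,0.0,0.039,94]]
[[-0.248,0.013,-0.036,0.0,0.0,0.01,94],[-0.495,0.026,-0.073,0.0,0.0,0.02,94],[-0.742,0.038,-0.109,0.0,0.0,0.03,94],[-0.99,0.051,-0.146,0.0,0.0,0.04,94]]
[[-0.317,0.036,-0.047,0.0,0.0,0.013,94],[-0.633,0.072,-0.094,0.001,0.0,0.025,94],[-0.95,0.108,-0.141,0.001,0.0,0.038,94],[-0.95,0.108,-0.141,0.001,0.0,0.038,94],[-0.95,0.108,-0.141,0.001,0.0,0.038,94],[-0.95,0.108,-0.141,0.001,0.0,0.038,94],[-0.95,0.108,-0.141,0.001,0.0,0.038,94]]
```

Emit:
servo_tool([
  [-0.248,-0.034,-0.037,0.0,0.0,0.01,94],
  [-0.495,-0.067,-0.074,0.0,0.0,0.02,94],
  [-0.742,-0.1,-0.111,0.0,0.0,0.03,94],
  [-0.99,-0.134,-0.148,0.0,0.0,0.04,94],
])

```text
time: 15.17
tool_pos: [0.426, 0.1402, 0.1415]
ee_rot: [3.135, -0.002, 1.64]
wrist_force: [0.8, -0.2, 0.1]
width: 0.0942
finger_force: 0.0
```

Emit:
servo_tool([
  [-0.248,-0.018,-0.037,0.0,0.0,0.01,94],
  [-0.495,-0.036,-0.074,0.0,0.0,0.02,94],
  [-0.742,-0.053,-0.11,0.0,0.0,0.029,94],
  [-0.99,-0.071,-0.147,0.0,0.0,0.039,94],
])

```text
time: 15.5
tool_pos: [0.4256, 0.0407, 0.1559]
ee_rot: [3.135, -0.003, 1.578]
wrist_force: [0.6, 1.1, -0.3]
width: 0.0941
finger_force: 0.0
```

Emit:
servo_tool([
  [-0.248,-0.002,-0.036,0.0,0.0,0.01,94],
  [-0.495,-0.005,-0.073,0.0,0.0,0.02,94],
  [-0.742,-0.008,-0.109,0.0,0.0,0.029,94],
  [-0.99,-0.01,-0.146,0.0,0.0,0.039,94],
])

```text
time: 15.83
tool_pos: [0.4253, -0.0583, 0.1703]
ee_rot: [3.135, -0.004, 1.517]
wrist_force: [0.4, 0.0, 0.8]
width: 0.094
finger_force: 0.0
```

Emit:
servo_tool([
  [-0.248,0.013,-0.036,0.0,0.0,0.01,94],
  [-0.495,0.026,-0.073,0.0,0.0,0.02,94],
  [-0.742,0.038,-0.109,0.0,0.0,0.03,94],
  [-0.99,0.051,-0.146,0.0,0.0,0.04,94],
])

```text
time: 16.17
tool_pos: [0.425, -0.1574, 0.1845]
ee_rot: [3.135, -0.004, 1.454]
wrist_force: [0.7, -0.2, -0.2]
width: 0.0941
finger_force: 0.0
```

Emit:
servo_tool([
  [-0.317,0.036,-0.047,0.0,0.0,0.013,94],
  [-0.633,0.072,-0.094,0.001,0.0,0.025,94],
  [-0.95,0.108,-0.141,0.001,0.0,0.038,94],
  [-0.95,0.108,-0.141,0.001,0.0,0.038,94],
  [-0.95,0.108,-0.141,0.001,0.0,0.038,94],
  [-0.95,0.108,-0.141,0.001,0.0,0.038,94],
  [-0.95,0.108,-0.141,0.001,0.0,0.038,94],
])

```text
time: 16.75
tool_pos: [0.4251, -0.2508, 0.1984]
ee_rot: [3.137, -0.005, 1.396]
wrist_force: [-0.5, -0.6, -0.3]
width: 0.0941
finger_force: 0.0
```

Run:
```python
from h import *
np.set_printoptions(precision=4,suppress=True)
o=robot.get_obs();print(o['tool_pos'],o['ee_rot'],o['qvel'])
c=cam("wrist");im=robot.snapshot("wrist");cv2.imwrite("pics/w9.png",im[:,:,::-1])
d=robot.find_in("new_roller","wrist")[:2];print(d)
e=d[0]['extent'];x,y,w,h=map(int,e)
sub=im[max(0,y-h//2-15):y+h//2+15,max(0,x-w//2-15):x+w//2+15];ox,oy=max(0,x-w//2-15),max(0,y-h//2-15)
m=(sub.max(2)<60).astype(np.uint8);n,l,s,ce=cv2.connectedComponentsWithStats(m);k=1+s[1:,4].argmax()
cnt=cv2.findContours((l==k).astype(np.uint8),cv2.RETR_EXTERNAL,cv2.CHAIN_APPROX_NONE)[0][0]
r=cv2.minAreaRect(cnt);print("drum rect",(r[0][0]+ox,r[0][1]+oy),r[1:],s[k])
# light axle: bright grey pixels
g=((sub.min(2)>120)&(np.ptp(sub,axis=2)<30));ys,xs=np.nonzero(g);print("axle px rows",ys.min()+oy,ys.max()+oy,"top x",xs[ys<ys.min()+6].mean()+ox,"bot x",xs[ys>ys.max()-6].mean()+ox,len(xs))
print(proj(c,[[.4358,-.1889,.057],[.4131,-.3149,.057]]))
```

```text
[ 0.4251 -0.2508  0.1984] [ 3.1366 -0.0053  1.3962] [ 0.0091 -0.0086  0.0001 -0.002   0.0001 -0.0013]
[{'extent': [170.8, 91.2, 98.4, 145.7], 'conf': 0.96}, {'extent': [311.2, 219.8, 60.6, 152.3], 'conf': 0.83}]Traceback (most recent call last):
  File "<stdin>", line 8, in <module>
ValueError: attempt to get argmax of an empty sequence
```

Run:
```python
from h import *
np.set_printoptions(precision=4,suppress=True)
im=cv2.imread("pics/w9.png")[:,:,::-1];c=cam("wrist")
print("colours",im[91,171],im[225,311])
oy,ox=120,250;sub=im[oy:oy+190,ox:ox+125]
m=(sub.max(2)<60).astype(np.uint8);n,l,s,ce=cv2.connectedComponentsWithStats(m);k=1+s[1:,4].argmax()
cnt=cv2.findContours((l==k).astype(np.uint8),cv2.RETR_EXTERNAL,cv2.CHAIN_APPROX_NONE)[0][0]
r=cv2.minAreaRect(cnt);print("drum rect",(r[0][0]+ox,r[0][1]+oy),r[1:],s[k]+[ox,oy,0,0,0])
g=((sub.min(2)>110)&(np.ptp(sub,axis=2)<30));ys,xs=np.nonzero(g)
t,b=ys.min(),ys.max();u=[(xs[ys<t+8].mean()+ox,t+oy),(xs[ys>b-8].mean()+ox,b+oy+1)];print(u,len(xs))
A,B=[atz(c,p,.057) for p in u];v=A-B;print(A,B,"mid",(A+B)/2,"len",np.linalg.norm(v),"yaw",np.arctan2(-v[0],v[1]))
```

```text
colours [ 57 123 233] [45 45 45]
drum rect (311.5, 224.5) ((89.0, 59.0), 90.0) [ 282  180   60   90 5130]
[(np.float64(311.6509433962264), np.int64(145)), (np.float64(312.06060606060606), np.int64(295))] 763
[ 0.4359 -0.1838  0.057 ] [ 0.4132 -0.3137  0.057 ] mid [ 0.4245 -0.2487  0.057 ] len 0.1318479204993681 yaw -0.17326623287577256
```

```bash
rm cmd.json
python3 - <<'E'
from h import *
q=pose(-.174,0)
plan([((.4245,-.2487,.11),q,94,3),((.4245,-.2487,.0304),q,94,3)],step=15)
E
```

```text
meas-cmd mm [0. 0. 0.] rotdeg [0. 0. 0.]
[[0.002,-0.003,0.148,0.001,-0.0,-0.0,94],[0.005,-0.005,0.296,0.001,-0.001,-0.0,94],[0.008,-0.008,0.444,0.002,-0.002,-0.0,94],[0.01,-0.011,0.591,0.003,-0.002,-0.0,94],[0.012,-0.013,0.739,0.003,-0.002,-0.0,94],[0.015,-0.016,0.887,0.004,-0.003,-0.0,94],[0.015,-0.016,0.887,0.004,-0.003,-0.0,94],[0.015,-0.016,0.887,0.004,-0.003,-0.0,94],[0.015,-0.016,0.887,0.004,-0.003,-0.0,94]]
[[-0.0,0.0,0.133,-0.0,-0.0,-0.0,94],[-0.0,0.0,0.265,-0.0,-0.0,-0.0,94],[-0.0,0.0,0.398,-0.0,-0.0,-0.0,94],[-0.0,0.0,0.531,-0.0,-0.0,-0.0,94],[-0.0,0.0,0.663,-0.0,-0.0,-0.0,94],[-0.0,0.0,0.796,-0.0,-0.0,-0.0,94],[-0.0,0.0,0.796,-0.0,-0.0,-0.0,94],[-0.0,0.0,0.796,-0.0,-0.0,-0.0,94],[-0.0,0.0,0.796,-0.0,-0.0,-0.0,94]]
```

Emit:
servo_tool([
  [0.002,-0.003,0.148,0.001,0,0,94],
  [0.005,-0.005,0.296,0.001,-0.001,0,94],
  [0.008,-0.008,0.444,0.002,-0.002,0,94],
  [0.01,-0.011,0.591,0.003,-0.002,0,94],
  [0.012,-0.013,0.739,0.003,-0.002,0,94],
  [0.015,-0.016,0.887,0.004,-0.003,0,94],
  [0.015,-0.016,0.887,0.004,-0.003,0,94],
  [0.015,-0.016,0.887,0.004,-0.003,0,94],
])

```text
time: 17.52
tool_pos: [0.4241, -0.2488, 0.1097]
ee_rot: [-3.14, -0.001, 1.396]
wrist_force: [-0.1, -0.6, 0.4]
width: 0.094
finger_force: 0.0
```

Emit:
servo_tool([
  [0,0,0.133,0,0,0,94],
  [0,0,0.265,0,0,0,94],
  [0,0,0.398,0,0,0,94],
  [0,0,0.531,0,0,0,94],
  [0,0,0.663,0,0,0,94],
  [0,0,0.796,0,0,0,94],
  [0,0,0.796,0,0,0,94],
  [0,0,0.796,0,0,0,94],
  [0,0,0.796,0,0,0,94],
  [0,0,0.796,0,0,0,94],
])

```text
time: 18.35
tool_pos: [0.4255, -0.2507, 0.0324]
ee_rot: [3.139, 0.002, 1.395]
wrist_force: [-0.2, 0.7, 0.9]
width: 0.0939
finger_force: 0.0
```

Emit:
servo_tool([
  [0,0,0,0,0,0,60],
  [0,0,0,0,0,0,58],
  [0,0,0,0,0,0,58],
  [0,0,0,0,0,0,58],
  [0,0,0,0,0,0,50],
  [0,0,0,0,0,0,40],
  [0,0,0,0,0,0,30],
  [0,0,0,0,0,0,10],
  [0,0,0,0,0,0,0],
  [0,0,0,0,0,0,0],
  [0,0,0,0,0,0,0],
])

```text
time: 19.27
tool_pos: [0.4242, -0.25, 0.0306]
ee_rot: [-3.14, 0.0, 1.395]
wrist_force: [-1.2, -0.0, 0.7]
width: 0.0505
finger_force: 30.0
```

```bash
rm -f cmd.json
python3 - <<'E'
from h import *
q=pose(-.174,0);Q=pose(.279,50)
G=np.array([.5999,-.043,.0633]);s=R.from_euler('z',.279).apply([-.5,0,.866])
pre2=G+.075*s
pre1=np.array([.48,-.06,.19])+.026*Q.as_matrix()[:,2]
plan([((.4245,-.25,.125),q,0,0),(pre1,Q,0,1),(pre2,Q,0,4)],step=25)
print(pre1,pre2)
E
```

```text
meas-cmd mm [0. 0. 0.] rotdeg [0. 0. 0.]
[[0.0,0.0,-0.236,-0.0,0.0,-0.0,0],[0.0,0.001,-0.472,-0.0,0.0,-0.0,0],[0.0,0.002,-0.708,-0.001,0.0,-0.001,0],[0.0,0.002,-0.944,-0.001,0.0,-0.001,0]]
[[0.198,0.038,-0.047,-0.053,0.012,-0.026,0],[0.396,0.076,-0.093,-0.105,0.024,-0.052,0],[0.594,0.115,-0.14,-0.158,0.037,-0.078,0],[0.792,0.153,-0.186,-0.21,0.049,-0.104,0],[0.99,0.191,-0.233,-0.263,0.061,-0.13,0]]
[[0.198,0.093,-0.001,-0.056,0.013,-0.028,0],[0.396,0.187,-0.002,-0.111,0.026,-0.055,0],[0.594,0.28,-0.004,-0.167,0.038,-0.083,0],[0.792,0.374,-0.005,-0.222,0.051,-0.11,0],[0.99,0.467,-0.006,-0.278,0.064,-0.138,0]]
[[0.014,0.01,0.005,-0.005,0.001,-0.002,0],[0.014,0.01,0.005,-0.005,0.001,-0.002,0]]
[[-0.042,0.014,0.192,0.0,0.0,0.0,0],[-0.083,0.028,0.384,0.0,0.0,0.0,0],[-0.124,0.042,0.577,0.0,0.0,0.0,0],[-0.166,0.056,0.769,0.0,0.0,0.0,0],[-0.166,0.056,0.769,0.0,0.0,0.0,0],[-0.166,0.056,0.769,0.0,0.0,0.0,0],[-0.166,0.056,0.769,0.0,0.0,0.0,0],[-0.166,0.056,0.769,0.0,0.0,0.0,0]]
[ 0.49914699 -0.05451493  0.17328752] [ 0.56385008 -0.05332729  0.12825   ]
```

Emit:
servo_tool([
  [0,0,-0.236,0,0,0,0],
  [0,0.001,-0.472,0,0,0,0],
  [0,0.002,-0.708,-0.001,0,-0.001,0],
  [0,0.002,-0.944,-0.001,0,-0.001,0],
])

```text
time: 19.6
tool_pos: [0.4244, -0.2495, 0.1249]
ee_rot: [-3.141, -0.001, 1.396]
wrist_force: [-0.3, -0.2, -3.5]
width: 0.0504
finger_force: 30.0
```

Emit:
servo_tool([
  [0.198,0.038,-0.047,-0.053,0.012,-0.026,0],
  [0.396,0.076,-0.093,-0.105,0.024,-0.052,0],
  [0.594,0.115,-0.14,-0.158,0.037,-0.078,0],
  [0.792,0.153,-0.186,-0.21,0.049,-0.104,0],
  [0.99,0.191,-0.233,-0.263,0.061,-0.13,0],
])

```text
time: 20.02
tool_pos: [0.4607, -0.1547, 0.148]
ee_rot: [2.717, -0.05, 1.617]
wrist_force: [0.2, 0.1, -3.3]
width: 0.0506
finger_force: 30.0
```

Emit:
servo_tool([
  [0.198,0.093,-0.001,-0.056,0.013,-0.028,0],
  [0.396,0.187,-0.002,-0.111,0.026,-0.055,0],
  [0.594,0.28,-0.004,-0.167,0.038,-0.083,0],
  [0.792,0.374,-0.005,-0.222,0.051,-0.11,0],
  [0.99,0.467,-0.006,-0.278,0.064,-0.138,0],
  [0.99,0.467,-0.006,-0.278,0.064,-0.138,0],
])

```text
time: 20.52
tool_pos: [0.4958, -0.0531, 0.1675]
ee_rot: [2.279, -0.007, 1.849]
wrist_force: [-1.2, -0.2, -5.0]
width: 0.0503
finger_force: 30.0
```

Emit:
servo_tool([
  [0.014,0.01,0.005,-0.005,0.001,-0.002,0],
  [0.014,0.01,0.005,-0.005,0.001,-0.002,0],
  [0.014,0.01,0.005,-0.005,0.001,-0.002,0],
  [0.014,0.01,0.005,-0.005,0.001,-0.002,0],
])

```text
time: 20.85
tool_pos: [0.4999, -0.0555, 0.1744]
ee_rot: [2.268, 0.002, 1.849]
wrist_force: [-0.8, 0.0, -3.2]
width: 0.0499
finger_force: 30.0
```

```bash
cp cmd.json cmd_old.json; rm cmd.json
python3 - <<'E'
from h import *
o=robot.get_obs();print(o['tool_pos'],o['ee_rot'],o['width'],o['finger_force'],o['wrist_force'])
robot.snapshot("wrist");print(robot.find_in("new_roller","wrist")[:1])
Q=pose(.279,50);G=np.array([.5999,-.043,.0633]);s=R.from_euler('z',.279).apply([-.5,0,.866])
pre2=G+.075*s;x=Q.as_matrix()[:,0]
mid=o['tool_pos']+x*((pre2-o['tool_pos'])@x)
plan([(mid,Q,0,1),(pre2,Q,0,5)],step=20)
E
```

```text
[ 0.49992888 -0.055475    0.17436934] [2.26774668e+00 1.95828932e-03 1.84918784e+00] 0.049914926044506695 29.997524321079254 [-0.79413278  0.00538493 -3.15389279]
[{'extent': [313.6, 287.4, 119.8, 282.9], 'conf': 0.96}]
meas-cmd mm [0. 0. 0.] rotdeg [0. 0. 0.]
[[-0.158,0.002,-0.001,0.001,0.001,0.001,0],[-0.158,0.002,-0.001,0.001,0.001,0.001,0]]
[[-0.0,0.012,0.193,-0.0,-0.0,-0.0,0],[-0.0,0.023,0.386,-0.0,-0.0,-0.0,0],[-0.001,0.034,0.579,-0.0,-0.0,-0.0,0],[-0.001,0.046,0.772,-0.0,-0.0,-0.0,0],[-0.001,0.046,0.772,-0.0,-0.0,-0.0,0],[-0.001,0.046,0.772,-0.0,-0.0,-0.0,0],[-0.001,0.046,0.772,-0.0,-0.0,-0.0,0],[-0.001,0.046,0.772,-0.0,-0.0,-0.0,0],[-0.001,0.046,0.772,-0.0,-0.0,-0.0,0]]
```

Emit:
servo_tool([
  [-0.158,0.002,-0.001,0.001,0.001,0.001,0],
  [-0.158,0.002,-0.001,0.001,0.001,0.001,0],
  [-0.158,0.002,-0.001,0.001,0.001,0.001,0],
])

```text
time: 21.2
tool_pos: [0.504, -0.0704, 0.1739]
ee_rot: [2.269, -0.002, 1.849]
wrist_force: [0.5, -0.2, -3.1]
width: 0.0505
finger_force: 30.0
```

Emit:
servo_tool([
  [0,0.012,0.193,0,0,0,0],
  [0,0.023,0.386,0,0,0,0],
  [-0.001,0.034,0.579,0,0,0,0],
  [-0.001,0.046,0.772,0,0,0,0],
  [-0.001,0.046,0.772,0,0,0,0],
  [-0.001,0.046,0.772,0,0,0,0],
  [-0.001,0.046,0.772,0,0,0,0],
  [-0.001,0.046,0.772,0,0,0,0],
  [-0.001,0.046,0.772,0,0,0,0],
  [-0.001,0.046,0.772,0,0,0,0],
])

```text
time: 22.03
tool_pos: [0.5635, -0.0532, 0.1285]
ee_rot: [2.268, -0.0, 1.849]
wrist_force: [-0.3, -0.5, -2.6]
width: 0.0504
finger_force: 30.0
```

```bash
rm cmd.json
python3 - <<'E'
from h import *
np.set_printoptions(precision=4,suppress=True)
o=robot.get_obs();print(o['tool_pos'],o['ee_rot'],o['width'],o['wrist_force'])
Q=pose(.279,50);G=np.array([.5999,-.043,.0633]);s=R.from_euler('z',.279).apply([-.5,0,.866])
d=o['tool_pos']-G;n=R.from_euler('z',.279).apply([.866,0,.5]);print("along slot",d@s,"perp",d@n,"lat",d@Q.as_matrix()[:,0])
S=cam("side");im=robot.snapshot("side");cv2.imwrite("pics/s2.png",im[:,:,::-1])
plan([(G+.03*s,Q,0,4)],step=6)
E
```

```text
[ 0.5635 -0.0532  0.1285] [ 2.268  -0.0004  1.8491] 0.05035275064489632 [-0.2853 -0.4771 -2.6086]
along slot 0.07536437681665338 perp -0.00019270655137366643 lat 0.00022113668261476742
meas-cmd mm [0. 0. 0.] rotdeg [0. 0. 0.]
[[-0.0,-0.019,0.053,0.0,0.0,-0.0,0],[-0.001,-0.038,0.106,0.0,0.0,-0.0,0],[-0.001,-0.057,0.16,0.0,0.0,-0.0,0],[-0.002,-0.076,0.213,0.0,0.0,-0.0,0],[-0.002,-0.095,0.266,0.001,0.0,-0.001,0],[-0.002,-0.114,0.32,0.001,0.0,-0.001,0],[-0.003,-0.133,0.373,0.001,0.0,-0.001,0],[-0.003,-0.152,0.426,0.001,0.0,-0.001,0],[-0.003,-0.152,0.426,0.001,0.0,-0.001,0],[-0.003,-0.152,0.426,0.001,0.0,-0.001,0],[-0.003,-0.152,0.426,0.001,0.0,-0.001,0],[-0.003,-0.152,0.426,0.001,0.0,-0.001,0]]
```

Emit:
servo_tool([
  [0,-0.01,0.056,0,0,0,0],
  [-0.001,-0.029,0.109,0,0,0,0],
  [-0.001,-0.048,0.163,0,0,0,0],
  [-0.002,-0.067,0.216,0,0,0,0],
  [-0.002,-0.086,0.269,0,0,0,0],
  [-0.002,-0.105,0.323,0,0,0,0],
  [-0.003,-0.124,0.376,0,0,0,0],
  [-0.003,-0.143,0.429,0,0,0,0],
  [-0.003,-0.143,0.429,0,0,0,0],
  [-0.003,-0.143,0.429,0,0,0,0],
  [-0.003,-0.143,0.429,0,0,0,0],
  [-0.003,-0.143,0.429,0,0,0,0],
])

```text
time: 23.08
tool_pos: [0.5865, -0.0465, 0.0895]
ee_rot: [2.268, -0.001, 1.85]
wrist_force: [-1.0, -0.6, -2.9]
width: 0.0503
finger_force: 30.0
```

```bash
cat > chk.py <<'E'
from h import *
np.set_printoptions(precision=4,suppress=True)
o=robot.get_obs();print(o['time'],o['tool_pos'],o['ee_rot'],o['width'],o['wrist_force'],o['wrist_torque'])
Q=pose(.279,50);G=np.array([.5999,-.043,.0633]);Y=R.from_euler('z',.279);s=Y.apply([-.5,0,.866])
d=o['tool_pos']-G;n=Y.apply([.866,0,.5]);f=o['wrist_force'];x=Q.as_matrix()[:,0]
print("mm along slot %.2f perp %.2f lat %.2f"%(1e3*d@s,1e3*d@n,1e3*d@x),"F slot/perp/lat",f@s,f@n,f@x)
E
python3 chk.py
```

```text
23.0833 [ 0.5865 -0.0465  0.0895] [ 2.2685 -0.0011  1.8498] 0.05027388710548879 [-1.0461 -0.5836 -2.8638] [-0.2885  0.7356 -0.0015]
mm along slot 29.60 perp 1.04 lat 0.30 F slot/perp/lat -1.8968372343259559 -2.441981138123312 -0.27291854136050275
```

Emit:
servo_tool([
  [0,-0.01,0.028,0,0,0,0],
  [0,-0.02,0.056,0,0,0,0],
  [0,-0.031,0.085,0,0,0,0],
  [0,-0.041,0.113,0,0,0,0],
  [0,-0.051,0.141,0,0,0,0],
  [0,-0.061,0.169,0,0,0,0],
  [0,-0.072,0.197,0,0,0,0],
  [0,-0.082,0.226,0,0,0,0],
  [0,-0.082,0.226,0,0,0,0],
  [0,-0.082,0.226,0,0,0,0],
])

```text
time: 23.92
tool_pos: [0.5978, -0.0429, 0.0678]
ee_rot: [2.27, -0.002, 1.85]
wrist_force: [-0.5, -0.1, -3.6]
width: 0.0508
finger_force: 30.0
```

```bash
python3 chk.py
```

```text
23.9167 [ 0.5978 -0.0429  0.0678] [ 2.2695 -0.0021  1.8501] 0.050780218277627576 [-0.5358 -0.0952 -3.5945] [-0.2425  0.7657  0.0494]
mm along slot 4.91 perp 0.50 lat 0.72 F slot/perp/lat -2.8422301220533313 -2.265997888142615 0.05601135388617879
```

Free so far; the last 6 mm slowly until contact.

Emit:
servo_tool([
  [0,-0.005,0.014,0,0,0,0],
  [0,-0.01,0.028,0,0,0,0],
  [0,-0.014,0.038,0,0,0,0],
  [0,-0.017,0.047,0,0,0,0],
  [0,-0.017,0.047,0,0,0,0],
  [0,-0.017,0.047,0,0,0,0],
])

```text
time: 24.42
tool_pos: [0.6003, -0.0424, 0.0639]
ee_rot: [2.269, -0.002, 1.85]
wrist_force: [-0.3, -0.2, -2.2]
width: 0.0503
finger_force: 30.0
```

```bash
python3 chk.py
```

```text
24.4167 [ 0.6003 -0.0424  0.0639] [ 2.269  -0.0016  1.8499] 0.05034511406553026 [-0.282  -0.1651 -2.2488] [-0.2596  0.8187  0.0376]
mm along slot 0.25 perp 0.76 lat 0.52 F slot/perp/lat -1.7891411667507233 -1.398540602473047 -0.0810078318785166
```

Emit:
servo_tool([
  [0,-0.003,0.008,0,0,0,0],
  [0,-0.005,0.014,0,0,0,0],
  [0,-0.005,0.014,0,0,0,0],
  [0,-0.005,0.014,0,0,0,0],
])

```text
time: 24.75
tool_pos: [0.6006, -0.0423, 0.0636]
ee_rot: [2.268, -0.001, 1.851]
wrist_force: [-15.8, -3.0, 8.3]
width: 0.0505
finger_force: 30.0
```

```bash
python3 chk.py
```

```text
24.75 [ 0.6006 -0.0423  0.0636] [ 2.2683 -0.0008  1.8506] 0.05050702732904708 [-15.8244  -3.0456   8.2637] [-0.1383  1.2206  0.3311]
mm along slot -0.20 perp 0.94 lat 0.50 F slot/perp/lat 15.181946949322699 -9.768486800700913 1.4301013797825644
```

Emit:
servo_tool([
  [0,-0.006,-0.008,0,0,0,0],
  [0,-0.006,-0.008,0,0,0,0],
  [0,-0.006,-0.008,0,0,0,0],
  [0,-0.006,-0.008,0,0,0,45],
  [0,-0.006,-0.008,0,0,0,50],
  [0,-0.006,-0.008,0,0,0,53],
  [0,-0.006,-0.008,0,0,0,56],
  [0,-0.006,-0.008,0,0,0,62],
  [0,-0.006,-0.008,0,0,0,70],
  [0,-0.006,-0.008,0,0,0,80],
  [0,-0.006,-0.008,0,0,0,84],
  [0,-0.006,-0.008,0,0,0,84],
])

```text
time: 25.75
tool_pos: [0.6001, -0.0424, 0.0627]
ee_rot: [2.269, -0.002, 1.85]
wrist_force: [0.1, 0.0, 0.6]
width: 0.0832
finger_force: 0.0
```

```bash
python3 chk.py
python3 - <<'E'
from h import *
c=cam("wrist");im=robot.snapshot("wrist");cv2.imwrite("pics/w10.png",im[:,:,::-1])
print(robot.find_in("new_roller","wrist")[:1],proj(c,np.array([[.582,-.0475,.08]])))
E
```

```text
25.75 [ 0.6001 -0.0424  0.0627] [ 2.269  -0.0016  1.8499] 0.08318400597907517 [0.1371 0.0493 0.6272] [-0.1454  0.3742  0.0312]
mm along slot -0.72 perp -0.03 lat 0.55 F slot/perp/lat 0.47045323126968597 0.43947106109219464 0.009597806865468263
[{'extent': [314.5, 287.8, 122.2, 282.9], 'conf': 0.88}] [[317.24979215 300.60921444]]
```

Released; back out along the tool axis, then check by picture.

Emit:
servo_tool([
  [0,0,-0.1,0,0,0,84],
  [0,0,-0.2,0,0,0,84],
  [0,0,-0.35,0,0,0,84],
  [0,0,-0.5,0,0,0,84],
  [0,0,-0.7,0,0,0,84],
  [0,0,-0.99,0,0,0,84],
  [0,0,-0.99,0,0,0,84],
])

```text
time: 26.43
tool_pos: [0.5271, -0.0652, 0.1302]
ee_rot: [2.265, 0.004, 1.848]
wrist_force: [0.1, -0.4, 0.5]
width: 0.0841
finger_force: 0.0
```

Emit:
servo_tool([
  [0,0,-0.2,0,0,0,84],
  [0,0,-0.46,0,0,0,84],
  [0,0,-0.46,0,0,0,84],
  [0,0,-0.46,0,0,0,84],
  [0,0,-0.46,0,0,0,84],
  [0,0,-0.46,0,0,0,84],
])

```text
time: 26.93
tool_pos: [0.4933, -0.0724, 0.1544]
ee_rot: [2.27, -0.004, 1.851]
wrist_force: [-0.0, -0.8, -0.4]
width: 0.084
finger_force: 0.0
```

Run:
```python
from h import *
np.set_printoptions(precision=4,suppress=True)
c=cam("wrist");print(robot.get_obs()['tool_pos'],robot.get_obs()['wrist_force'])
im=robot.snapshot("wrist");top=robot.snapshot("top")
e=robot.find_in("new_roller","wrist");print(e[:1])
print(robot.find_in("old_roller","top")[:2],robot.find_in("new_roller","top")[:3])
seat=np.array([.582,-.0475,.08]);Y=R.from_euler('z',.279);b=im[:,:,::-1].copy()
for P in((0,65,0),(0,-65,0),(0,35,0),(0,-35,0)):
    uv=proj(c,seat+Y.apply(np.array(P)/1e3))[0];cv2.circle(b,tuple(int(v) for v in np.round(uv)),3,(0,0,255),1);print(P,uv)
cv2.imwrite("pics/w11.png",np.hstack([cv2.resize(b[110:350,200:440],(400,400)),cv2.resize(top[140:340,160:480,::-1],(400,250)).__class__ and cv2.copyMakeBorder(cv2.resize(top[160:320,200:360,::-1],(400,400)),0,0,0,0,0)]))
```

```text
[ 0.4933 -0.0724  0.1544] [-0.0066 -0.7861 -0.425 ]
[{'extent': [316.8, 228.8, 65.2, 159.7], 'conf': 0.57}]
[{'extent': [247.0, 259.1, 44.6, 25.0], 'conf': 0.89}] [{'extent': [355.2, 201.8, 50.0, 23.5], 'conf': 0.66}, {'extent': [370.3, 302.4, 20.6, 18.2], 'conf': 0.47}]
(0, 65, 0) [317.2495 148.9595]
(0, -65, 0) [317.2302 306.4841]
(0, 35, 0) [317.2447 188.0747]
(0, -35, 0) [317.2343 272.756 ]
```

View pics/w11.png

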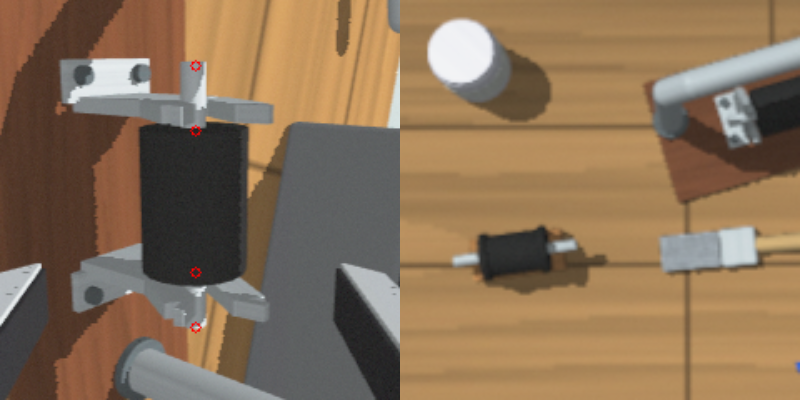

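```bash
python3 -c "
from bench import robot
print(robot.close_job())"
```

```text
the job is handed in; nothing more can be done
None
```

I handed the job in at about 27 s of the 64 s allowed. The last camera check showed the new roller in both slots and the old roller in the once-empty saddle, both released with the arm clear; closing the job returned no verdict.

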